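# Hold open the chamber with the red dish

### The job

Two specimen chambers stand on the bench, and one of them holds a red culture dish, seen through the window of its lid. Take that chamber's lid by its orange grip, raise it to 60 degrees from shut (give or take six degrees) and finish while still holding it there, motionless, so that the dish can be looked at; the lid would fall shut if let go. Leave the other lid shut and do not disturb the dishes or anything else on the bench.

Things in the scene. Friction and masses are not known exactly. Their poses are not given: they have to be found in the camera images.
- chamber_left: The left one (seen from the robot) of two like fixed white boxes, 120 mm deep (x), 130 mm wide (y), 55 mm high, walls 5 mm, dark inner floor 30 mm above the bench, each shut by a hinged lid: a blue frame 12 mm thick with a clear window that shows the dish inside. Origin: centre of the underside; z up, +x to the hinged rear, -x to the front with the orange grip.
- lid_left (a joint): Opening angle (rad) of the left chamber's lid about its hinge, the chamber's y axis along the rear top edge: 0 shut, grows as the front edge rises, stop at 1.4. The lid weighs 0.18 kg; its own weight and a closing spring (together 2 to 3 N at the grip) shut it from every angle when it is let go.
- grip_left (a point): Orange grip of the left lid: a disc 24 mm in diameter, 14 mm thick, axis along the chamber's y: pinch its flat faces. An 8 mm stem holds it 34 mm in front of the lid's edge, free below and beside. Origin: disc centre, 154 mm in front of the hinge axis; lid shut: 6 mm above it, 61 mm above the bench. It can pivot between the fingers, so the hand may stay pointing down. Axes: chamber's, turning with the lid.
- hinge_left (a point): Middle of the hinge axis of the left lid, at the chamber's rear top edge, 55 mm above the bench.
- chamber_right: The right one (seen from the robot) of two like fixed white boxes, 120 mm deep (x), 130 mm wide (y), 55 mm high, walls 5 mm, dark inner floor 30 mm above the bench, each shut by a hinged lid: a blue frame 12 mm thick with a clear window that shows the dish inside. Origin: centre of the underside; z up, +x to the hinged rear, -x to the front with the orange grip.
- lid_right (a joint): Opening angle (rad) of the right chamber's lid about its hinge, the chamber's y axis along the rear top edge: 0 shut, grows as the front edge rises, stop at 1.4. The lid weighs 0.18 kg; its own weight and a closing spring (together 2 to 3 N at the grip) shut it from every angle when it is let go.
- grip_right (a point): Orange grip of the right lid: a disc 24 mm in diameter, 14 mm thick, axis along the chamber's y: pinch its flat faces. An 8 mm stem holds it 34 mm in front of the lid's edge, free below and beside. Origin: disc centre, 154 mm in front of the hinge axis; lid shut: 6 mm above it, 61 mm above the bench. It can pivot between the fingers, so the hand may stay pointing down. Axes: chamber's, turning with the lid.
- hinge_right (a point): Middle of the hinge axis of the right lid, at the chamber's rear top edge, 55 mm above the bench.
- red_dish_center (a point): Centre of the red round culture dish, 58 mm in diameter, 12 mm high; it stands loose on the floor of one of the two chambers.
- cream_dish_center (a point): Centre of the cream-coloured round culture dish (58 mm, 14 mm high), standing in the other chamber.
- oil_bottle: Small loose bottle with a red pointed cap, 28x28x67 mm, standing to the left of the left chamber. Origin: centre of its underside.
- stain_bottle: Loose brown bottle with a black cap, 38x38x87 mm, standing on the bench at the left. Origin: centre of its underside.
- lab_timer: Loose white timer, 66x62x16 mm, lying at the right near the bench's front edge. Origin: centre of its underside.
- objective_case_1: Loose round grey objective case with a black foot, 42x42x66 mm, standing at the right. Origin: centre of its underside.

How it is judged:
By the outcome, as a careful person would: the job done as asked, in the order asked, and still so for the second after the job is handed in, while the arm keeps its last pose, push and grip.
It also fails if it takes over 40 s, if anything falls off the work surface, if the arm or the gripper's body presses on something with over 40 N, if the wrist force passes 120 N, or if a joint passes its speed limit or range.

### The arm

A 6-joint arm with a two-finger parallel gripper is mounted at the origin on a cart in front of the work surface, level with it; the furniture and walls round the work are solid. World frame = base frame: x ahead of the robot, y to its left, z up, the work surface at z = 0. Lengths are in m, angles in degrees, forces in N, time in s.
With the tool pointing down it reaches from about 0.3 to 0.75 m from the base axis. Payload 8.5 kg.
Tool frame: the origin (TCP) lies at the centre of the arm's flange, where the gripper is bolted on; the fingertips stand 173 mm ahead of it and the grasp point (between the pads) lies env.pinch_z ahead of it (env.pinch_z is the distance from the TCP to the grasp point, in m); z points along the fingers, y is the line along which they close (so a half turn about z gives the same grasp; the last joint's range is limited). The gripper opens to 85 mm and grips with 20 to 120 N. Pads are 22 mm wide; open, the fingers measure 114 mm over their backs; the gripper's body (76 mm by 85 mm) begins 54 mm behind the grasp point. The pads swing forward as they close: fully open they stand 13 mm farther back than shut.
Start: joints at [52.867, 21.807, 74.336, -0, 83.858, -12.336], TCP at [0.231, 0.499, 0.405] pointing down, gripper open.
Joint ranges: [-178.18, 178.18], [-50.72, 133.34], [12.68, 142.11], [-81.47, 261.47], [9.98, 163.14], [-165.26, 165.26]. Speed limits (degrees/s): [136.94, 136.94, 180, 180, 180, 180].

### API

Orientations are given as a 3x3 rotation matrix whose columns are the frame's x, y, z axes.
In Python, from rig import env, get_image, job, spotter gives the robot as it stands. The module is installed in compiled form; this text tells all that it offers.
- The arm moves only by the shell command python3 -m creep 'ROWS' [FORCE]. ROWS is text: rows parted by semicolons, each of 7 numbers parted by spaces: the turn, a rotation vector about the tool's x, y, z in units of 8 degrees (1.0 is 8 degrees), then the shift along the tool's x, y, z in units of 30 mm (1.0 is 30 mm), then the finger opening in mm, from 0 to 85.4. A call has 1 to 12 rows; each row is the pose to reach, as a shift and turn from the pose commanded when the call began, along the tool's axes at that moment; what a row does not reach only later rows make up. A row lasts 1/10 s, in which the tool goes at most 50 mm and 8.59 degrees, less where a joint would pass 70% of its speed; a pose out of reach is approached as far as the arm can. A call with a gripper value outside its range is refused whole. The fingers move at their own pace and stop on an object; FORCE is the grip in N (left out, the last holds). Time passes only in rows, so rows that repeat a pose let the fingers close. It gives the time, the measured TCP pose, the force, the opening and the grip force at its end, in the units of the state.
- env.observe(): the state, without advancing time (a new reading comes with each control period).
- get_image(name): name is "scene" or "top" or "wrist"; returns a dict with "image" (400x640x3 uint8, blue, green, red), "depth" (400x640 float32, m along the optical axis (not along the pixel's ray), 0 where there is no reading), "intrinsics" (3x3 intrinsics, pixels), "view" (4x4, takes a point from world to camera coordinates). Camera axes: x right, y up, looking along -z (the intrinsics and any distortion apply to the point x, -y, -z); pixel columns grow to the right and rows downward; lengths in m; the calibration is good to about 2 mm. The wrist camera is an equidistant fisheye: a pixel r from the principal point sees the ray r / f radians off the axis. A picture is of the moment at which its call begins.
- job.close_job(): hands the job in; it is judged then, once.
Trained networks look in a picture, given as the dict that the camera call returned (one of the last four; its "shot" number tells which), for a name from the list of things; names that differ only in an ending like _2 or _b are one class to them, and where a whole thing is asked for, a point or a joint stands for the part that bears it (a point fixed in the world has none). Each returns a list of dicts, best first, with "p" (0 to 1); they miss things now and then, are a little off and sometimes report something else, mostly with a low value. They report only what shows in the picture. A call takes as long as a camera call.
- spotter.boxes_of(label, picture): "xy" ([column, row] in pixels, amid what is visible of it).
The state is a dict: "time_s": time; "q": joint angles; "qvel": joint speeds; "joint_efforts": joint torques, N m; "position": TCP position; "tool_rot": TCP orientation; "ft_force": force on the tool from outside, world axes, zero at the start; "wrist_torque": the same for the moment, N m; "grip_width": finger opening in m; "gripper_force": force on a finger pad.
Only numpy, scipy, OpenCV 4.12 (cv2) and the standard library are available. Lean on these libraries where they do the work, as an engineer would, in place of code of your own. Each camera call takes 0.05 s, during which the arm holds its last target. There are 200 camera calls.

## Working session

There is one attempt and no reset: what is moved stays moved. The work goes in short steps, Python scripts to look and compute and a shell command to move; the robot and the scene stay as the last step left them, time stands still between calls to the robot, and variables do not carry over. Pictures are saved under pics/ and viewed, at most 10 in all, crops included, and the job is handed in when it is done.

```bash
mkdir -p pics; cat > h.py <<'E'
import numpy as np, cv2
from rig import env, get_image, job, spotter
def pt(p,u,v,w=1):
    K=p["intrinsics"];d=p["depth"][int(v)-w:int(v)+w+1,int(u)-w:int(u)+w+1];d=np.median(d[d>0])
    c=np.array([(u-K[0,2])/K[0,0]*d,-(v-K[1,2])/K[1,1]*d,-d,1])
    return (np.linalg.inv(p["view"])@c)[:3]
E
python3 - <<'E'
from h import *
np.set_printoptions(precision=4,suppress=True)
for n in ("top","scene"):
    p=get_image(n);cv2.imwrite(f"pics/{n}0.png",p["image"])
    for l in ["grip_left","red_dish_center","cream_dish_center","chamber_left"]:
        for r in spotter.boxes_of(l,p)[:3]: print(n,l,r["p"],r["xy"],pt(p,*r["xy"]))
o=env.observe();print(env.pinch_z,o["position"],o["tool_rot"],o["time_s"])
E
```

```text
top grip_left 0.81 [252.6, 179.4] [0.5616 0.1886 0.0613]
top grip_left 0.2 [176.8, 224.9] [0.4077 0.4087 0.0851]
top chamber_left 0.64 [250.7, 182.4] [0.5517 0.1941 0.0612]
scene grip_left 0.81 [286.9, 169.1] [0.5634 0.1847 0.0614]
scene red_dish_center 0.68 [341.0, 222.1] [ 0.5141 -0.1835  0.0637]
scene red_dish_center 0.37 [290.3, 175.4] [0.5482 0.141  0.0607]
scene chamber_left 0.56 [291.2, 172.5] [0.5635 0.1564 0.0601]
0.1547 [0.2307 0.4993 0.4047] [[-0.9078  0.4194 -0.    ]
 [ 0.4194  0.9078 -0.    ]
 [ 0.     -0.     -1.    ]] 0.5
```

View pics/top0.png

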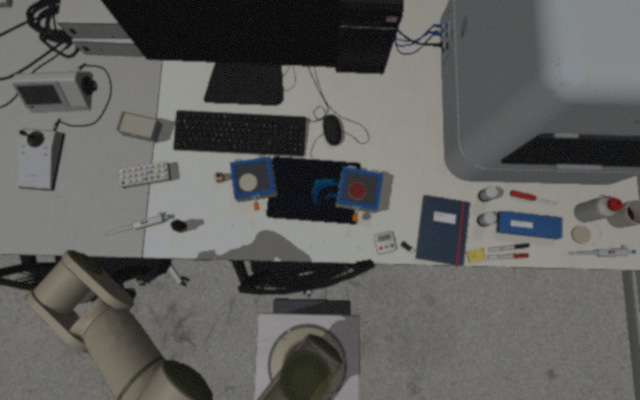

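View pics/scene0.png

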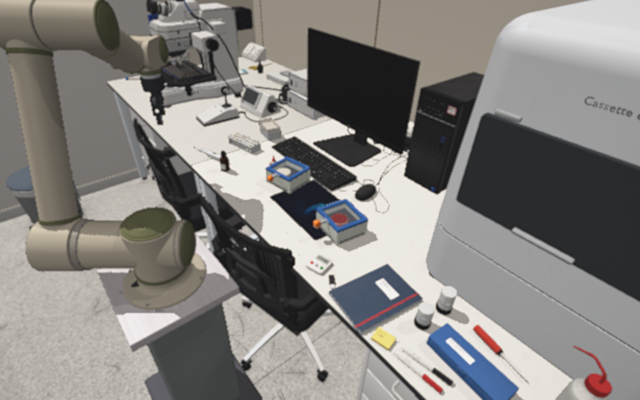

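The top picture shows the red dish in the right chamber, at about (358,190). Its grip is at (354,218), with a grey object close by at (366,215). Next I measure the grip, the lid's yaw and that neighbour.

```bash
python3 - <<'E'
from h import *
np.set_printoptions(precision=4,suppress=True)
for n,(a,b,c,d) in (("top",(320,155,420,255)),("scene",(300,185,380,280))):
    p=get_image(n);im=p["image"];hsv=cv2.cvtColor(im,cv2.COLOR_BGR2HSV)
    cv2.imwrite(f"pics/{n}1.png",cv2.resize(im[b:d,a:c],None,fx=6,fy=6,interpolation=cv2.INTER_CUBIC)[:600])
    def pts(lo,hi):
        m=cv2.inRange(hsv,lo,hi);v,u=np.nonzero(m);k=(u>=a)&(u<c)&(v>=b)&(v<d);return u[k],v[k],np.array([pt(p,x,y,0) for x,y in zip(u[k],v[k]) if p["depth"][y,x]>0])
    u,v,P=pts((6,150,100),(18,255,255));print(n,"orange",len(P),u.mean(),v.mean(),P.mean(0),P.min(0),P.max(0))
    u,v,P=pts((100,120,50),(125,255,255));P=P[(P[:,2]>.055)&(P[:,2]<.08)]
    r=cv2.minAreaRect((P[:,:2]*1000).astype(np.float32));print("blue",len(P),r,P[:,2].mean(),np.median(P[:,2]))
    # tall things nearby
    if n=="top":
        Q=[(x,y,*pt(p,x,y,0)) for x in range(335,395) for y in range(205,235) if p["depth"][y,x]>0]
        Q=np.array(Q);Q=Q[(Q[:,4]>.02)&(Q[:,2]<.515)];
        for q in Q[::2]:print(q)
    for l in ["grip_right","objective_case_1","hinge_right"]:
        for s in spotter.boxes_of(l,p)[:2]: print(l,s["p"],s["xy"],pt(p,*s["xy"]))
E
```

```text
top orange 25 354.48 217.36 [ 0.4469 -0.1358  0.0707] [ 0.4389 -0.1408  0.0661] [ 0.4568 -0.1307  0.0767]
blue 569 ((542.3226318359375, -151.39031982421875), (128.29931640625, 118.73268127441406), 80.85105895996094) 0.06644020523532924 0.06643852900326541
[336.     205.       0.4927  -0.0794   0.0214]
[338.     205.       0.4921  -0.0857   0.0259]
[340.     205.       0.4914  -0.092    0.0306]
[342.     205.       0.4901  -0.098    0.0398]
[343.     205.       0.49    -0.1011   0.0406]
[344.     205.       0.4886  -0.1038   0.0493]
[345.     205.       0.4881  -0.1068   0.0531]
[346.     206.       0.4885  -0.1113   0.0317]
[347.     206.       0.4876  -0.1141   0.0377]
[348.     206.       0.4873  -0.1172   0.0397]
[349.     205.       0.4867  -0.1188   0.0627]
[349.     207.       0.4861  -0.1212   0.028 ]
[350.     205.       0.4864  -0.1218   0.0654]
[350.     207.       0.4856  -0.1241   0.0318]
[351.     206.       0.4854  -0.1258   0.0529]
[352.     205.       0.4864  -0.128    0.0662]
[352.     207.       0.4848  -0.1302   0.0372]
[353.     206.       0.4836  -0.1313   0.0642
[... 4248 characters left out ...]
     0.4791  -0.2065   0.0651]
[387.     234.       0.4028  -0.2442   0.0217]
grip_right 0.96 [356.2, 190.0] [ 0.5357 -0.1411  0.0614]
hinge_right 0.93 [357.6, 190.7] [ 0.5336 -0.1456  0.0611]
scene orange 38 316.0769230769231 223.0 [ 0.4515 -0.1341  0.0591] [ 0.4396 -0.1469  0.0048] [ 0.4903 -0.0714  0.0726]
blue 381 ((541.932373046875, -153.97714233398438), (131.61837768554688, 115.84991455078125), 81.16436767578125) 0.06602460402896002 0.06634927249275868
grip_right 0.87 [340.5, 215.5] [ 0.536  -0.1569  0.0629]
objective_case_1 0.69 [421.7, 317.5] [ 0.444  -0.5628  0.043 ]
objective_case_1 0.55 [287.7, 168.2] [0.5687 0.1868 0.0625]
hinge_right 0.78 [337.6, 220.6] [ 0.5126 -0.1691  0.0611]
```

View pics/top1.png

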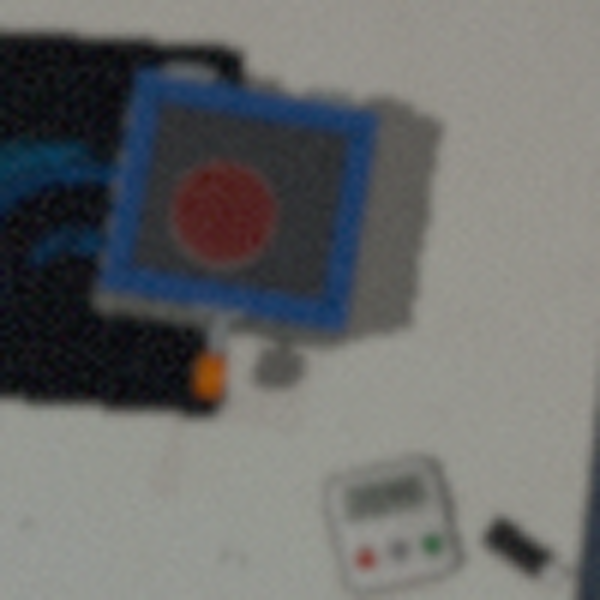

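View pics/scene1.png

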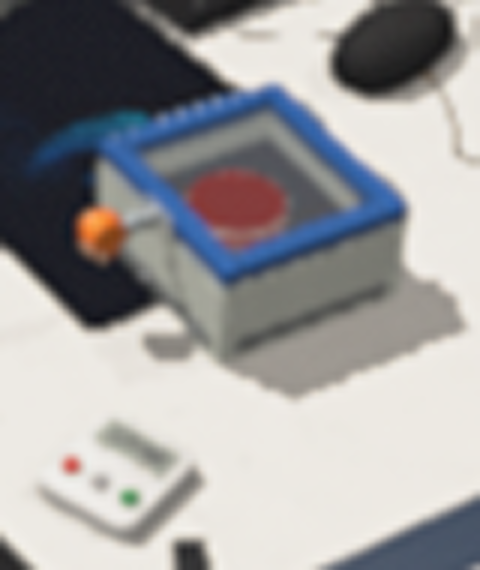

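The grey patch is only the grip's shadow, so the grip stands free. The lid's yaw is about -9°, the grip is at about (0.448, -0.137) and the hinge at about (0.600, -0.161). I'm moving over the grip.

```bash
R="x"; python3 -m creep '0 0 -1.96 -15.46 -16.21 3.5 85;0 0 -1.96 -15.46 -16.21 3.5 85;0 0 -1.96 -15.46 -16.21 3.5 85;0 0 -1.96 -15.46 -16.21 3.5 85;0 0 -1.96 -15.46 -16.21 3.5 85;0 0 -1.96 -15.46 -16.21 3.5 85;0 0 -1.96 -15.46 -16.21 3.5 85;0 0 -1.96 -15.46 -16.21 3.5 85;0 0 -1.96 -15.46 -16.21 3.5 85;0 0 -1.96 -15.46 -16.21 3.5 85;0 0 -1.96 -15.46 -16.21 3.5 85;0 0 -1.96 -15.46 -16.21 3.5 85' 40
cat > go.py <<'E'
import sys
from h import *
np.set_printoptions(precision=3,suppress=True)
from scipy.spatial.transform import Rotation as Ro
def to(target,yaw=-9.0):
    o=env.observe();R=np.array(o["tool_rot"]);a=np.radians(yaw)
    x=np.array([-np.cos(a),-np.sin(a),0]);z=np.array([0,0,-1.]);T=np.c_[x,np.cross(z,x),z]
    print("pos",np.array(o["position"]),"y",R[:,1],"q",np.array(o["q"]),"t",o["time_s"],"F",np.array(o["ft_force"]),o["grip_width"],o["gripper_force"])
    print("turn",np.degrees(Ro.from_matrix(R.T@T).as_rotvec())/8,"shift",R.T@(np.array(target)-o["position"])/.03)
if __name__=="__main__": to([float(v) for v in sys.argv[1:4]])
E
python3 go.py .448 -.137 .30
```

```text
time_s: 2.1
position: [0.4216, -0.0615, 0.3124]
tool_rot: [[-0.987, 0.159, 0.001], [0.159, 0.987, -0.0], [-0.001, -0.0, -1.0]]
ft_force: [1.3, 0.6, -0.2]
grip_width: 0.0849
gripper_force: 0.0
pos [ 0.422 -0.061  0.312] y [ 0.159  0.987 -0.   ] q [ -24.311   15.514  101.497    0.007   62.944 -105.166] t 2.1 F [ 1.329  0.616 -0.24 ] 0.08485156417929021 0.0
turn [-0.001  0.006 -0.019] shift [-1.27  -2.345  0.416]
```

```bash
python3 -m creep '0 0 0 -0.9 -1.7 0.3 85;0 0 0 -0.9 -1.7 0.3 85;0 0 0 -0.9 -1.7 0.3 85;0 0 0 -0.9 -1.7 0.3 85;0 0 0 -0.9 -1.7 0.3 85;0 0 0 -0.9 -1.7 0.3 85'
python3 - <<'E'
from h import *
from go import to
p=get_image("wrist");im=p["image"];cv2.imwrite("pics/w0.png",im)
hsv=cv2.cvtColor(im,cv2.COLOR_BGR2HSV);K=p["intrinsics"];Vi=np.linalg.inv(p["view"])
m=cv2.inRange(hsv,(6,150,80),(18,255,255));n,_,st,c=cv2.connectedComponentsWithStats(m)
for s,(u,v) in zip(st[1:],c[1:]):
    if s[4]<60: continue
    x,y=(u-K[0,2])/K[0,0],(v-K[1,2])/K[1,1];r=np.hypot(x,y);ray=Vi[:3,:3]@np.array([x/r*np.sin(r),-y/r*np.sin(r),-np.cos(r)]);o=Vi[:3,3]
    print(s,u,v,o+ray*(.064-o[2])/ray[2])
to([.448,-.137,.2157])
E
```

```text
time_s: 2.7
position: [0.4397, -0.1128, 0.3039]
tool_rot: [[-0.988, 0.157, 0.0], [0.157, 0.988, -0.0], [-0.0, -0.0, -1.0]]
ft_force: [0.2, 0.2, 0.9]
grip_width: 0.0852
gripper_force: 0.0
[599 188  18  23 220] 608.55 198.3409090909091 [0.477 0.176 0.064]
[281 212  21  33 593] 290.7470489038786 228.06408094435076 [ 0.45  -0.136  0.064]
pos [ 0.44  -0.113  0.304] y [ 0.157  0.988 -0.   ] q [ -29.402   18.732   98.217    0.003   63.023 -110.372] t 2.75 F [0.943 0.149 0.31 ] 0.08521868425526445 0.0
turn [-0.001  0.003 -0.004] shift [-0.396 -0.749  2.939]
```

View pics/w0.png

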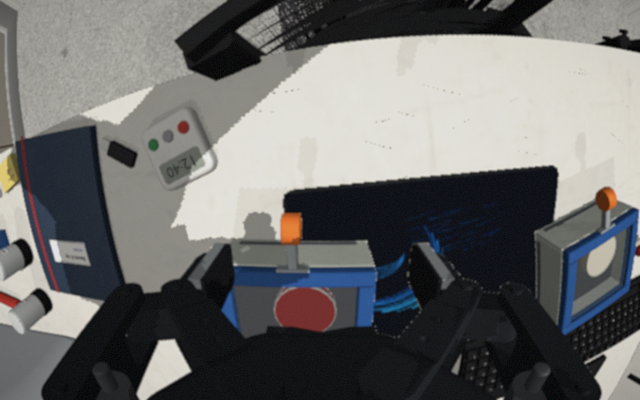

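The wrist view shows the grip at (291,228), which works out to (0.450, -0.136) and agrees with the other cameras. I'm centring over it, going down and closing.

```bash
python3 -m creep '0 0 0 -0.43 -0.72 0 85;0 0 0 -0.43 -0.72 0.6 85;0 0 0 -0.43 -0.72 1.3 85;0 0 0 -0.43 -0.72 2 85;0 0 0 -0.43 -0.72 2.6 85;0 0 0 -0.43 -0.72 2.94 85;0 0 0 -0.43 -0.72 2.94 85;0 0 0 -0.43 -0.72 2.94 85;0 0 0 -0.43 -0.72 2.94 40' 40
python3 - <<'E'
from h import *
from go import to
p=get_image("wrist");cv2.imwrite("pics/w1.png",p["image"]);to([.449,-.1365,.2157])
E
```

```text
time_s: 3.65
position: [0.4494, -0.1373, 0.2161]
tool_rot: [[-0.987, 0.158, 0.001], [0.158, 0.987, -0.001], [-0.002, -0.001, -1.0]]
ft_force: [-0.2, 0.2, 0.6]
grip_width: 0.0729
gripper_force: 0.0
pos [ 0.449 -0.137  0.216] y [ 0.158  0.987 -0.001] q [ -31.471   27.983  101.963    0.      49.96  -112.359] t 3.7 F [-0.305 -0.661 -0.58 ] 0.06557494090111513 0.0
turn [-0.004  0.011 -0.014] shift [0.017 0.025 0.013]
```

View pics/w1.png

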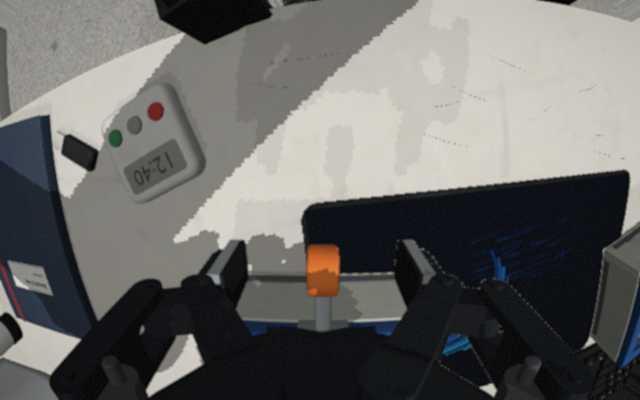

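The disc, at (322,270), lies centred between the pads. Closing.

```bash
python3 -m creep '0 0 0 0 0 0 18;0 0 0 0 0 0 18;0 0 0 0 0 0 18;0 0 0 0 0 0 18;0 0 0 0 0 0 10;0 0 0 0 0 0 5;0 0 0 0 0 0 0;0 0 0 0 0 0 0;0 0 0 0 0 0 0;0 0 0 0 0 0 0' 45
python3 - <<'E'
from h import *
from go import to
to([.449,-.1365,.2157])
c=np.array([np.cos(np.radians(9)),-np.sin(np.radians(9)),0])
# shifts along arc relative to grasp: tool x=-chamber x, z down
for t in range(0,61,5):
    a=np.radians(t);X=-.154*np.cos(a)+.006*np.sin(a)+.154;Z=.154*np.sin(a)+.006*np.cos(a)-.006
    print(t,round(-X/.03,2),round(-Z/.03,2))
E
```

```text
time_s: 4.7
position: [0.4493, -0.1369, 0.2153]
tool_rot: [[-0.987, 0.158, 0.0], [0.158, 0.987, 0.001], [0.0, 0.001, -1.0]]
ft_force: [1.9, 5.4, 2.4]
grip_width: 0.0128
gripper_force: 47.9
pos [ 0.449 -0.137  0.215] y [0.158 0.987 0.001] q [ -31.445   28.055  102.018    0.047   49.945 -112.364] t 4.7 F [1.942 5.38  2.421] 0.012783610799574128 47.891303300857544
turn [ 0.005 -0.    -0.014] shift [ 0.011  0.013 -0.012]
0 -0.0 -0.0
5 -0.04 -0.45
10 -0.11 -0.89
15 -0.23 -1.32
20 -0.38 -1.74
25 -0.57 -2.15
30 -0.79 -2.54
35 -1.04 -2.91
40 -1.33 -3.25
45 -1.64 -3.57
50 -1.99 -3.86
55 -2.35 -4.12
60 -2.74 -4.35
```

Gripped, with 48 N on the pads and about 13 mm opening. I'm raising the lid slowly along the arc.

```bash
python3 -m creep '0 0 0 -0.02 0 -0.22 0;0 0 0 -0.04 0 -0.45 0;0 0 0 -0.07 0 -0.67 0;0 0 0 -0.11 0 -0.89 0;0 0 0 -0.17 0 -1.1 0;0 0 0 -0.23 0 -1.32 0;0 0 0 -0.3 0 -1.53 0;0 0 0 -0.38 0 -1.74 0;0 0 0 -0.38 0 -1.74 0;0 0 0 -0.38 0 -1.74 0;0 0 0 -0.38 0 -1.74 0' 45
python3 - <<'E'
from h import *
p=get_image("wrist");cv2.imwrite("pics/w2.png",p["image"])
E
```

```text
time_s: 5.8
position: [0.4603, -0.1387, 0.2674]
tool_rot: [[-0.987, 0.158, -0.001], [0.158, 0.987, 0.001], [0.001, 0.001, -1.0]]
ft_force: [0.8, 5.8, -3.6]
grip_width: 0.0129
gripper_force: 44.9
```

View pics/w2.png

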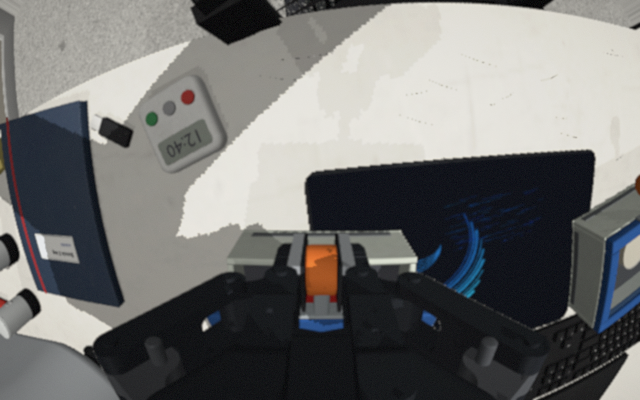

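The lid is following at about 20°, with the disc at (322,270) between the pads. Continuing.

```bash
python3 -m creep '0 0 0 -0.09 0 -0.21 0;0 0 0 -0.19 0 -0.41 0;0 0 0 -0.3 0 -0.61 0;0 0 0 -0.41 0 -0.8 0;0 0 0 -0.53 0 -0.99 0;0 0 0 -0.66 0 -1.17 0;0 0 0 -0.8 0 -1.34 0;0 0 0 -0.95 0 -1.51 0;0 0 0 -0.95 0 -1.51 0' 45
python3 -m creep '0 0 0 -0.15 0 -0.16 0;0 0 0 -0.31 0 -0.32 0;0 0 0 -0.48 0 -0.47 0;0 0 0 -0.66 0 -0.61 0;0 0 0 -0.84 0 -0.74 0;0 0 0 -1.02 0 -0.87 0;0 0 0 -1.21 0 -0.99 0;0 0 0 -1.41 0 -1.1 0;0 0 0 -1.41 0 -1.1 0;0 0 0 -1.41 0 -1.1 0;0 0 0 -1.41 0 -1.1 0' 45
python3 - <<'E'
from h import *
P=get_image("wrist")
o=env.observe();print(o["time_s"],np.abs(o["qvel"]).max(),o["position"],o["grip_width"],o["gripper_force"],o["ft_force"])
d=np.array(o["position"])-[.4493,-.1369,.2153];print("implied deg",np.degrees(np.arctan2(.006+d[2],.154-d@[.9877,-.1564,0]))-2.2)
p=get_image("scene");im=p["image"]
hsv=cv2.cvtColor(im,cv2.COLOR_BGR2HSV);m=cv2.inRange(hsv,(100,120,50),(125,255,255));v,u=np.nonzero(m)
Q=np.array([pt(p,x,y,0) for x,y in zip(u,v) if 290<x<390 and 150<y<270 and p["depth"][y,x]>0]);Q=Q[(Q[:,2]>.05)&(Q[:,2]<.22)&(Q[:,0]>.48)&(Q[:,0]<.64)&(Q[:,1]<-.06)]
# plane through the lid: project on chamber x, fit line s-z
s=Q[:,:2]@[.9877,-.1564];A=np.c_[s,Q[:,2]].astype(np.float32)
l=cv2.fitLine(A,cv2.DIST_HUBER,0,.01,.01).ravel();print(len(A),"lid angle",np.degrees(np.arctan2(l[1],l[0])))
cv2.imwrite("pics/s2.png",cv2.resize(im[130:270,260:420],None,fx=4,fy=4,interpolation=cv2.INTER_CUBIC))
E
```

```text
time_s: 6.75
position: [0.4885, -0.1432, 0.3131]
tool_rot: [[-0.987, 0.158, -0.002], [0.158, 0.987, 0.002], [0.003, 0.001, -1.0]]
ft_force: [-1.1, 5.3, -4.6]
grip_width: 0.0132
gripper_force: 44.1
time_s: 7.85
position: [0.5301, -0.1498, 0.346]
tool_rot: [[-0.987, 0.158, -0.002], [0.158, 0.987, 0.002], [0.003, 0.002, -1.0]]
ft_force: [-2.7, 7.1, -2.6]
grip_width: 0.0132
gripper_force: 44.4
7.9 0.08531528473767956 [ 0.5300926  -0.14974164  0.34594584] 0.012612442954530062 44.375853538513184 [-2.05686631  6.80081688 -2.9087383 ]
implied deg 59.95161538596329
142 lid angle -57.35427
```

View pics/s2.png

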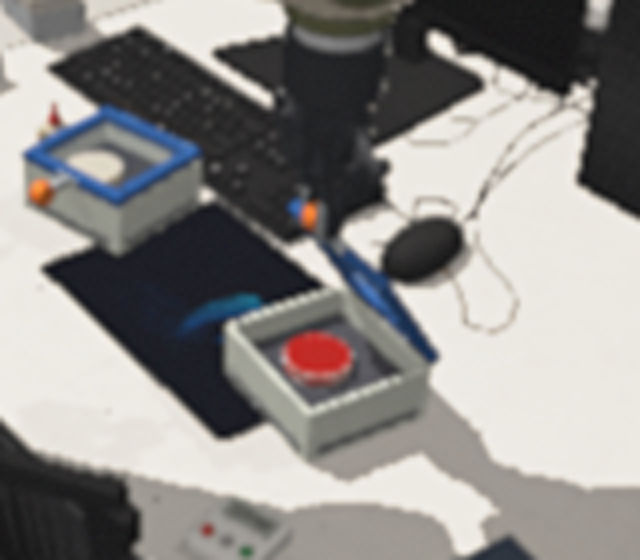

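The lid stands open at about 60° (arm geometry 60°, image about 57°), with the orange grip still held at (310,213) in the crop. The red dish at (318,357) is undisturbed and the left lid is shut. I'm letting the arm settle and handing in.

```bash
python3 -m creep '0 0 0 0 0 0 0;0 0 0 0 0 0 0;0 0 0 0 0 0 0;0 0 0 0 0 0 0;0 0 0 0 0 0 0' 45 && python3 -c "
from rig import job
print(job.close_job())"
```

```text
time_s: 8.45
position: [0.5301, -0.1498, 0.346]
tool_rot: [[-0.987, 0.158, -0.002], [0.158, 0.987, 0.002], [0.003, 0.002, -1.0]]
ft_force: [-3.1, 7.1, -2.0]
grip_width: 0.0131
gripper_force: 44.4
the job is handed in; nothing more can be done
None
```

I raised the right chamber's lid (red dish) to about 60° and handed the job in at 8.45 s with the arm still holding it by its grip; the left lid was still shut, and I saw nothing else disturbed.

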